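# Snug the manifold plug and open the rinse water

## Task

Screw the magenta square-headed tapered plug clockwise into the rinse manifold until it goes properly snug, without over-tightening it. Then swing the blue-knobbed supply lever right over to its open side, let go of everything, and leave the vial rack, jar and wash bottle where they stand.

Things in the scene. Friction and masses are not known exactly. Their poses are not given: they have to be found in the camera images.
- manifold: Grey plastic rinse-water manifold fixed to the bench, block 74 x 260 x 45 mm (x, y, z), brass hose barbs on its +x side (to 75 mm from its centre), brass unions at both ends. Origin: centre of its underside, on the bench; z up. The valve lever's housing (70 x 50 mm, top 70 mm above the bench) is centred at x = 0, y = +75 mm in this frame.
- port (a point): Centre of the top face of the round white boss (44 mm diameter, 60 mm above the bench, at x = 0, y = -70 mm of the manifold) in which the plug turns. The plug's taper seats inside it, out of sight, at a depth that differs every time; the torque to turn the plug is the only sign.
- plug: Magenta tapered pipe plug upright in the boss, thread already started. Square head 28 x 28 mm (sides face its x and y), 26 mm tall, gripped firmly (40 N) from above across two sides. Origin: centre of the head's underside, on the screw axis, 8 mm above the boss at the start; z up. Right-hand thread: clockwise from above drives it in; its fine thread sinks it too little to see.
- plug_top (a point): Centre of the head's top face. Thread drag is 0.3 N m of dry friction (a torque read at standstill lies anywhere within 0.3 either way) for the first 0.25 to 0.8 turn; then the taper bites, with no end stop. Snug: torque 0.25 N m above the free-turning reading (0.15 to 0.35 is good), some 0.7 rad past the bite; by 1 rad (0.44 above) the seat is spoiled. It stays put when let go.
- valve (a joint): Supply valve lever, hinged about the manifold's y axis: 0 = closed (leaning 29 degrees towards the manifold's -x), 1.0 = fully open (leaning the same towards its +x); rad. It is stiff enough to stay where it is left and moves with about 1 N at its knob.
- valve_tip (a point): Centre of the blue ball knob (26 mm diameter) at the top end of the valve lever, 80 mm from the hinge, which lies in the manifold's frame at x = 0, y = 75 mm, 67 mm above the bench. Closed, the knob is 38 mm to the -x side of the hinge and 70 mm above it; open, 38 mm to the +x side.
- vial_rack: White rack with ten magenta-capped vials, 60 x 150 x 70 mm, loose on the bench; origin: centre of its underside. Leave it alone.
- sample_jar: Closed sample jar, 60 mm diameter, 85 mm tall, loose on the bench; origin: centre of its underside. Leave it alone.
- wash_bottle: White wash bottle with blue cap, 60 mm diameter, 150 mm tall, loose on the bench; origin: centre of its underside. Leave it alone.

How it is judged:
By the outcome, as a careful person would: the job done as asked, in the order asked, and still so for the second after the job is handed in, with the robot touching nothing.
It also fails if it takes over 72 s, if anything falls off the work surface, if the arm or the gripper's body presses on something with over 40 N, if the wrist force passes 120 N, or if a joint passes its speed limit or range.

## Robot

A 6-joint arm with a two-finger parallel gripper is mounted at the origin on the work surface. World frame = base frame: x ahead of the robot, y to its left, z up, the work surface at z = 0. Lengths are in m, angles in rad, forces in N, time in s.
With the tool pointing down it reaches from about 0.275 to 0.875 m from the base axis. Payload 12.5 kg.
Tool frame: the origin (TCP) lies on the front face of the gripper's body, between the roots of the fingers; the fingertips stand 73 mm ahead of it and the grasp point (between the pads) lies manip.hold_point_z ahead of it (manip.hold_point_z is the distance from the TCP to the grasp point, in m); z points along the fingers, y is the line along which they close (so a half turn about z gives the same grasp; the last joint's range is limited). The gripper opens to 85 mm and grips with 20 to 120 N. Pads are 22 mm wide; open, the fingers measure 114 mm over their backs; the gripper's body (76 mm by 85 mm) begins 54 mm behind the grasp point. The pads swing forward as they close: fully open they stand 13 mm farther back than shut.
Start: joints at [-1.289, 0.351, 1.652, -0, 1.139, -0.085], TCP at [0.197, -0.513, 0.304] pointing down, gripper open.
Joint ranges: [-2.75, 2.75], [-0.79, 2.1], [0.01, 2.65], [-1.57, 4.71], [0.07, 3.14], [-2.87, 2.87]. Speed limits (rad/s): [2.22, 2.22, 2.79, 3.14, 3.14, 3.14].

## Interface

Orientations are given as a unit quaternion [x, y, z, w].
In Python, from station import manip gives the robot as it stands.
- The arm moves only by the tool step_arm, never from a script. Its argument "rows" is a list of rows, each a list of 3 entries, a list of its own where there are three numbers: the finger opening in m, from 0 to 0.0854, then the shift along the tool's x, y, z in m, then the turn, a rotation vector about the tool's x, y, z in degrees. A call has 1 to 12 rows; each row shifts and turns the commanded pose from where the row before left it, along the tool's axes as they then stand; what a row does not reach is not made up. A row lasts 1/10 s, in which the tool goes at most 50 mm and 8.59 degrees, less where a joint would pass 70% of its speed; a pose out of reach is approached as far as the arm can. A call is refused whole if a number of a shift passes 0.05 or a number of a turn 8.59, either way. A call with a gripper value outside its range is refused whole. The fingers move at their own pace and stop on an object; "grip_force" is the grip in N (left out, the last holds). Time passes only in rows, so rows that do not move let the fingers close. It gives the time, the measured TCP pose, the force, the opening and the grip force at its end, in the units of the state.
- manip.state(): the state, without advancing time (a new reading comes with each control period).
- manip.read_camera(name): name is "scene" or "top" or "wrist"; returns (picture, depth): 420x560x3 uint8, red, green, blue; 420x560 float32, m along the optical axis (not along the pixel's ray), 0 where there is no reading.
- manip.camera_model(name): a dict with "fx", "fy", "cx", "cy" (pixels), "distortion" ([k1, k2, p1, p2, k3] as OpenCV has them; the pictures are not rectified), "eye" and "rotation" of the camera in the world. Camera axes: x right, y down, z forward; pixel columns grow to the right and rows downward; lengths in m; the calibration is good to about 2 mm. A picture is of the moment at which its call begins: read the wrist's pose just before it. camera_model takes no time and is no camera call; for the wrist camera it gives the pose at the moment of the call.
- manip.finish_job(): hands the job in; it is judged then, once.
Trained networks look in the newest picture that a camera, given by its name, has taken for a name from the list of things; names that differ only in an ending like _2 or _b are one class to them, and where a whole thing is asked for, a point or a joint stands for the part that bears it (a point fixed in the world has none). Each returns a list of dicts, best first, with "confidence" (0 to 1); they miss things now and then, are a little off and sometimes report something else, mostly with a low value. They report only what shows in the picture. A call takes as long as a camera call.
- manip.boxes_of(name, camera): "position" ([column, row] in pixels, amid what is visible of it).
- manip.outline_of(name, camera): "mask" (420x560 bool, what is visible of it) and "position" ([column, row] in pixels, amid what is visible of it).
- manip.tip_of(name, camera): "position" ([column, row] in pixels: a listed point, or the origin of a listed thing).
The state is a dict: "clock": time; "joint_positions": joint angles; "joint_velocities": joint speeds; "tau": joint torques, N m; "eef_pos": TCP position; "eef_rot": TCP orientation; "contact_force": force on the tool from outside, world axes, zero at the start; "wrist_torque": the same for the moment, N m; "width": finger opening in m; "grasp_force": force on a finger pad.
Only numpy, scipy, OpenCV 4.12 (cv2) and the standard library are available. Lean on these libraries where they do the work, as an engineer would, in place of code of your own. Each camera call takes 0.05 s, during which the arm holds its last target. There are 200 camera calls.

## Working session

There is one attempt and no reset: what is moved stays moved. The work goes in short steps, Python scripts to look and compute and a tool call to move; the robot and the scene stay as the last step left them, time stands still between calls to the robot, and variables do not carry over. Pictures are saved under pics/ and viewed, at most 10 in all, crops included, and the job is handed in when it is done.

Besides the shell and the picture viewer there is one more tool, called after "Call:" by a JSON object that holds its "fn" and its "kwargs", one argument or row to a line. step_arm: Moves the arm, as the interface text tells. Its arguments: {"type":"object","properties":{"rows":{"type":"array","items":{"type":"array"}},"grip_force":{"type":"number"}},"required":["rows"]}

```bash
mkdir -p pics; cat > h.py <<'E'
import numpy as np, cv2
from scipy.spatial.transform import Rotation as R
from station import manip
def ray(cam,uv):
    m=manip.camera_model(cam);K=np.array([[m['fx'],0,m['cx']],[0,m['fy'],m['cy']],[0,0,1]])
    p=cv2.undistortPoints(np.array([[uv]],float),K,np.array(m['distortion'],float))[0,0]
    return np.array(m['eye']),np.array(m['rotation'])@np.array([p[0],p[1],1])
def atz(cam,uv,z):
    e,d=ray(cam,uv); return e+d*(z-e[2])/d[2]
def bydepth(cam,uv,D):
    e,d=ray(cam,uv);u,v=map(int,np.round(uv));w=D[v-2:v+3,u-2:u+3];w=w[w>0]
    return e+d*np.median(w) if len(w) else None
E
python3 - <<'E'
from h import *
np.set_printoptions(precision=4,suppress=True)
s=manip.state();print(manip.hold_point_z,s)
for c in ['scene','top']:
    P,D=manip.read_camera(c);cv2.imwrite(f'pics/{c}0.png',P[...,::-1])
    print(c,manip.camera_model(c)['eye'])
    for n in ['plug_top','valve_tip','port','manifold','vial_rack','sample_jar','wash_bottle']:
        for r in manip.tip_of(n,c)[:2]:
            print(n,round(r['confidence'],2),r['position'],bydepth(c,r['position'],D))
E
```

```text
0.0539 {'clock': 0.0, 'joint_positions': array([-1.2886,  0.3513,  1.6524,  0.    ,  1.1391, -0.0846]), 'joint_velocities': array([ 0.0001, -0.0008,  0.0005,  0.0009, -0.0001, -0.0003]), 'tau': array([  0.0003, -50.6094, -29.1404,  -0.    ,   0.0045,   0.    ]), 'eef_pos': array([ 0.1972, -0.5132,  0.3033]), 'eef_rot': array([ 0.9832,  0.1824, -0.0001, -0.0006]), 'contact_force': array([-0.6092,  0.3648,  0.3338]), 'wrist_torque': array([-0.0019, -0.0095, -0.0011]), 'grasp_force': 0.0, 'width': 0.08552859217314346}
scene [ 1.1128 -0.4565  0.6182]Traceback (most recent call last):
  File "<stdin>", line 9, in <module>
  File "h.py", line 11, in bydepth
    e,d=ray(cam,uv);u,v=map(int,np.round(uv));w=D[v-2:v+3,u-2:u+3];w=w[w>0]
        ~~~^^^^^^^^
  File "h.py", line 7, in ray
    return np.array(m['eye']),np.array(m['rotation'])@np.array([p[0],p[1],1])
                              ~~~~~~~~~~~~~~~~~~~~~~~^~~~~~~~~~~~~~~~~~~~~~~~
ValueError: matmul: Input operand 1 has a mismatch in its core dimension 0, with gufunc signature (n?,k),(k,m?)->(n?,m?) (size 3 is different from 4)
```

Rotation is a quaternion.

```bash
sed -i "s/np.array(m\['rotation'\])@np.array(\[p\[0\],p\[1\],1\])/R.from_quat(m['rotation']).apply([p[0],p[1],1])/" h.py
python3 - <<'E'
from h import *
np.set_printoptions(precision=4,suppress=True)
for c in ['scene','top']:
    P,D=manip.read_camera(c);cv2.imwrite(f'pics/{c}1.png',P[...,::-1])
    print(c,manip.camera_model(c)['eye'],ray(c,[280,210])[1])
    for n in ['plug_top','valve_tip','port','manifold','vial_rack','sample_jar','wash_bottle']:
        for r in manip.tip_of(n,c)[:2]:
            print(n,round(r['confidence'],2),r['position'],bydepth(c,r['position'],D))
a=cv2.imread('pics/scene1.png');b=cv2.imread('pics/top1.png')
cv2.imwrite('pics/both.png',cv2.resize(np.vstack([a,b]),(400*1,600)))
E
```

```text
scene [ 1.1128 -0.4565  0.6182] [-0.6298  0.524  -0.5734]
plug_top 0.75 [249.7, 214.5] [ 0.5078 -0.0451  0.0935]
valve_tip 0.53 [275.6, 173.1] [0.4534 0.0744 0.1393]
port 0.8 [247.2, 227.8] [ 0.5214 -0.0625  0.0705]
manifold 0.97 [268.1, 233.5] [ 0.5422 -0.0169  0.0448]
vial_rack 0.83 [139.4, 325.6] [ 0.6035 -0.3636  0.0333]
sample_jar 0.74 [387.8, 211.4] [0.6376 0.3234 0.0185]
wash_bottle 0.59 [354.8, 187.3] [0.4996 0.3424 0.0209]
wash_bottle 0.46 [387.4, 212.1] [0.6367 0.3236 0.0155]
top [0.359  0.0057 1.4142] [ 0.112  -0.0152 -0.9937]
plug_top 0.43 [293.3, 208.6] [ 0.5119 -0.0504  0.0943]
valve_tip 0.44 [240.6, 234.4] [0.4376 0.0876 0.1456]
port 0.68 [396.6, 194.5] [ 0.561  -0.3463  0.0421]
port 0.5 [242.7, 233.7] [0.4394 0.0821 0.1473]
manifold 0.87 [265.5, 215.7] [0.4968 0.0252 0.0457]
manifold 0.67 [157.7, 173.0] [0.6124 0.3285 0.0634]
vial_rack 0.7 [396.4, 190.3] [ 0.5738 -0.3472  0.0372]
sample_jar 0.57 [158.1, 172.5] [0.6136 0.3273 0.0643]
wash_bottle 0.81 [148.6, 219.2] [0.4798 0.3425 0.0892]
```

View pics/top1.png

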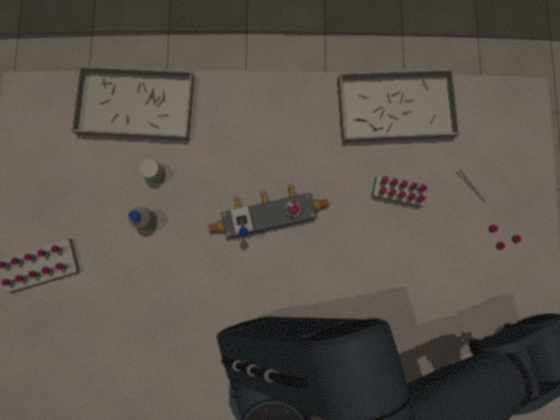

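View pics/scene1.png

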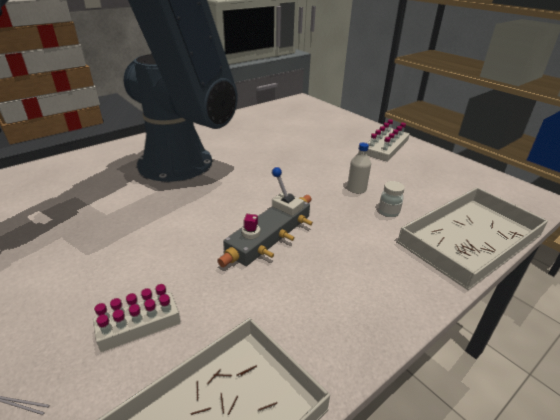

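Top picture: plug at (293,209), blue knob at (243,231), rack with vials at (400,190), jar (152,172), bottle (141,217). In the scene picture, the plug is at (250,220) and the knob at (277,172). The manifold yaw is about 12.5°, and the plug is near (0.511,-0.05). This fits the knob position of (0.44,0.085,0.14).

I'll move above the plug for a wrist view.

Call:
{"fn": "step_arm", "kwargs": {
  "rows": [
    [0.085, [0.038, -0.0265, 0], [0, 0, 0]],
    [0.085, [0.038, -0.0265, 0], [0, 0, 0]],
    [0.085, [0.038, -0.0265, 0], [0, 0, 0]],
    [0.085, [0.038, -0.0265, 0], [0, 0, 0]],
    [0.085, [0.038, -0.0265, 0], [0, 0, 0]],
    [0.085, [0.038, -0.0265, 0], [0, 0, 0]],
    [0.085, [0.038, -0.0265, 0], [0, 0, 0]],
    [0.085, [0.038, -0.0265, 0], [0, 0, 0]],
    [0.085, [0.038, -0.0265, 0], [0, 0, 0]],
    [0.085, [0.038, -0.0265, 0], [0, 0, 0]],
    [0.085, [0.038, -0.0265, 0], [0, 0, 0]],
    [0.085, [0, 0, 0], [0, 0, 0]]
  ]
}}

```text
clock: 2.1
eef_pos: [0.4848, -0.0877, 0.3039]
eef_rot: [0.983, 0.185, 0.001, -0.0]
contact_force: [-1.4, -0.5, 0.3]
width: 0.0846
grasp_force: 0.0
```

```bash
python3 - <<'E'
from h import *
np.set_printoptions(precision=4,suppress=True)
s=manip.state();print(s['clock'],s['joint_positions'],s['eef_pos'],s['eef_rot'],s['wrist_torque'],manip.camera_model('wrist')['eye'])
P,D=manip.read_camera('wrist');cv2.imwrite('pics/w1.png',P[...,::-1])
for n in ['plug_top','valve_tip','port','manifold']:
    for r in manip.tip_of(n,'wrist')[:2]:
        print(n,round(r['confidence'],2),r['position'],bydepth('wrist',r['position'],D))
E
```

```text
2.1 [-0.2738  0.2462  1.7959  0.0009  1.0987  0.9253] [ 0.4848 -0.0877  0.3039] [ 0.9828  0.1845  0.0005 -0.0002] [-0.0029  0.0215 -0.0097] [ 0.5503 -0.0636  0.3729]
plug_top 0.6 [253.4, 145.1] [ 0.5155 -0.0545  0.0927]
plug_top 0.33 [192.0, 128.8] [0.5037 0.0044 0.0437]
valve_tip 0.81 [34.3, 180.9] [0.4485 0.0714 0.1468]
manifold 0.92 [192.8, 127.1] [0.5052 0.0025 0.044 ]
```

View pics/w1.png

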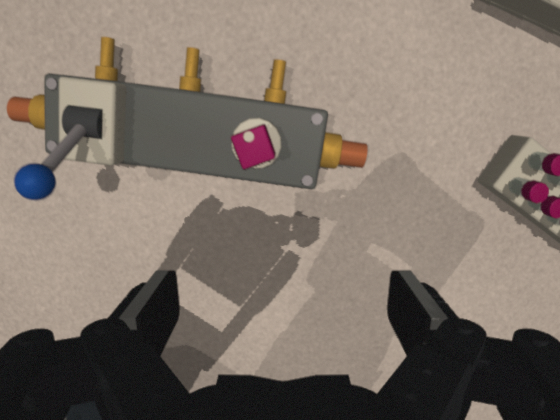

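The wrist view shows the plug head at (253,146), turned slightly relative to the manifold, and the knob at (35,181). I'll fit the head's square and the manifold's yaw.

```bash
cat > fit.py <<'E'
from h import *
np.set_printoptions(precision=4,suppress=True)
def fit(P,name='wrist'):
    r=manip.tip_of('plug_top',name)[0]['position']
    hsv=cv2.cvtColor(P,cv2.COLOR_RGB2HSV)
    m=((hsv[...,0]>150)&(hsv[...,0]<176)&(hsv[...,1]>140)&(hsv[...,2]>50)).astype(np.uint8)
    n,l,st,c=cv2.connectedComponentsWithStats(m)
    i=min((j for j in range(1,n) if st[j,4]>100),key=lambda j:np.hypot(*(c[j]-r)))
    V=hsv[...,2][l==i];print('area',st[i,4],'c',c[i],'V pct',np.percentile(V,[5,25,50,75,95]))
    mk=(l==i)
    v,u=np.nonzero(mk)
    W=np.array([atz(name,[a,b],.094)[:2] for a,b in zip(u,v)])
    rc=cv2.minAreaRect((W*1000).astype(np.float32));print('rect mm c,size,ang',rc)
    return rc
if __name__=='__main__':
    s=manip.state();P,D=manip.read_camera('wrist')
    cv2.imwrite('pics/f%d.png'%(s['clock']*100),P[...,::-1])
    fit(P)
    o=manip.outline_of('manifold','wrist')[0]['mask'];v,u=np.nonzero(o&(D>0))
    X=np.array([bydepth('wrist',[a,b],D) for a,b in zip(u[::5],v[::5]) if 3<a<556 and 3<b<416])
    k=abs(X[:,2]-.045)<.006
    print('block',np.median(X[k],0),cv2.minAreaRect((X[k][:,:2]*1000).astype(np.float32)))
    for n in ['plug_top','valve_tip']:
        q=manip.tip_of(n,'wrist')[0]['position'];print(n,atz('wrist',q,.094 if n=='plug_top' else .137))
    print(s['eef_pos'],R.from_quat(s['eef_rot']).as_matrix(),s['joint_positions'])
E
python3 fit.py
```

```text
area 1129 c [248.3375 141.9885] V pct [108. 140. 143. 146. 150.]
rect mm c,size,ang ((516.556640625, -51.31856155395508), (26.87327003479004, 27.833229064941406), 39.93511962890625)Traceback (most recent call last):
  File "fit.py", line 19, in <module>
    o=manip.outline_of('manifold','wrist')[0]['mask'];v,u=np.nonzero(o&(D>0))
      ~~~~~~~~~~~~~~~~~~~~~~~~~~~~~~~~~~~~^^^
IndexError: list index out of range
```

```bash
sleep 0; python3 fit.py || python3 fit.py
```

```text
area 1141 c [248.2875 142.1981] V pct [105. 139. 143. 146. 151.]
rect mm c,size,ang ((516.5744018554688, -51.04536056518555), (26.944011688232422, 27.837993621826172), 40.128753662109375)
area 1139 c [248.7155 142.5031] V pct [106. 140. 143. 146. 150.]
rect mm c,size,ang ((516.6201171875, -50.98741912841797), (26.94303321838379, 27.698835372924805), 40.18205642700195)Traceback (most recent call last):
  File "fit.py", line 20, in <module>
    X=np.array([bydepth('wrist',[a,b],D) for a,b in zip(u[::5],v[::5]) if 3<a<556 and 3<b<416])
                ~~~~~~~^^^^^^^^^^^^^^^^^
  File "h.py", line 11, in bydepth
    e,d=ray(cam,uv);u,v=map(int,np.round(uv));w=D[v-2:v+3,u-2:u+3];w=w[w>0]
        ~~~^^^^^^^^
  File "h.py", line 5, in ray
    m=manip.camera_model(cam);K=np.array([[m['fx'],0,m['cx']],[0,m['fy'],m['cy']],[0,0,1]])
ValueError: time passes only in moves, steps and waits
Traceback (most recent call last):
  File "fit.py", line 20, in <module>
    X=np.array([bydepth('wrist',[a,b],D) for a,b in zip(u[::5],v[::5]) if 3<a<556 and 3<b<416])
                ~~~~~~~^^^^^^^^^^^^^^^^^
  File "h.py", line 11, in bydepth
    e,d=ray(cam,uv);u,v=map(int,np.round(uv));w=D[v-2:v+3,u-2:u+3];w=w[w>0]
        ~~~^^^^^^^^
  File "h.py", line 5, in ray
    m=manip.camera_model(cam);K=np.array([[m['fx'],0,m['cx']],[0,m['fy'],m['cy']],[0,0,1]])
ValueError: time passes only in moves, steps and waits
```

Call:
{"fn": "step_arm", "kwargs": {
  "rows": [
    [0.085, [0, 0, 0], [0, 0, -8.5]],
    [0.085, [0, 0, 0], [0, 0, -8.5]],
    [0.085, [0, 0, 0], [0, 0, -8.5]],
    [0.085, [0, 0, 0], [0, 0, -8.5]],
    [0.085, [0, 0, 0], [0, 0, -8.5]],
    [0.085, [0, 0, 0], [0, 0, -8.5]],
    [0.085, [0, 0, 0], [0, 0, -8.5]],
    [0.085, [0, 0, 0], [0, 0, -8.5]],
    [0.085, [0, 0, 0], [0, 0, -8.5]],
    [0.085, [0, 0, 0], [0, 0, -8.5]],
    [0.085, [0, 0, 0], [0, 0, -8.5]],
    [0.085, [0, 0, 0], [0, 0, -8.5]]
  ]
}}

```text
clock: 4.0
eef_pos: [0.4829, -0.0914, 0.3039]
eef_rot: [0.474, 0.88, 0.0, -0.0]
contact_force: [0.1, 0.3, 0.6]
width: 0.085
grasp_force: 0.0
```

Call:
{"fn": "step_arm", "kwargs": {
  "rows": [
    [0.085, [0, 0, 0], [0, 0, -8.5]],
    [0.085, [0, 0, 0], [0, 0, -8.5]],
    [0.085, [0, 0, 0], [0, 0, -8.5]],
    [0.085, [0, 0, 0], [0, 0, -8.5]],
    [0.085, [0, 0, 0], [0, 0, -8.5]],
    [0.085, [0, 0, 0], [0, 0, -8.5]],
    [0.085, [0, 0, 0], [0, 0, -8.5]],
    [0.085, [0, 0, 0], [0, 0, -8.5]],
    [0.085, [0, 0, 0], [0, 0, -8.5]],
    [0.085, [0, 0, 0], [0, 0, -8.5]],
    [0.085, [0, 0, 0], [0, 0, -8.5]],
    [0.085, [0, 0, 0], [0, 0, -3]]
  ]
}}

```text
clock: 5.2
eef_pos: [0.4829, -0.0914, 0.3039]
eef_rot: [-0.341, 0.94, 0.0, -0.0]
contact_force: [0.6, -0.5, 0.1]
width: 0.0849
grasp_force: 0.0
```

```bash
python3 - <<'E'
from h import *
np.set_printoptions(precision=4,suppress=True)
s=manip.state();print(s)
M=R.from_quat(s['eef_rot']).as_matrix()
print('psi',np.degrees(np.arctan2(M[1,0],M[0,0])),M.T@(np.array([.515,-.052,.22])-s['eef_pos']))
E
```

```text
{'clock': 5.2, 'joint_positions': array([-0.2818,  0.2443,  1.7986, -0.    ,  1.0987, -2.5478]), 'joint_velocities': array([ 0.0009, -0.0001,  0.0018,  0.0001,  0.0005, -0.4342]), 'tau': array([  0.0027, -43.5556, -28.4606,  -0.0021,   0.0002,  -0.3623]), 'eef_pos': array([ 0.4829, -0.0914,  0.3039]), 'eef_rot': array([-0.3406,  0.9402,  0.    , -0.    ]), 'contact_force': array([ 0.5988, -0.5431,  0.1136]), 'wrist_torque': array([-0.029,  0.023, -0.029]), 'grasp_force': 0.0, 'width': 0.08494735347497254}
psi -140.1678271446368 [-0.0499  0.0097  0.0839]
```

Call:
{"fn": "step_arm", "kwargs": {
  "rows": [
    [0.085, [-0.0165, 0.003, 0.028], [0, 0, 0]],
    [0.085, [-0.0165, 0.003, 0.028], [0, 0, 0]],
    [0.085, [-0.0165, 0.003, 0.028], [0, 0, 0]],
    [0.06, [0, 0, 0], [0, 0, 0]],
    [0.06, [0, 0, 0], [0, 0, 0]],
    [0.06, [0, 0, 0], [0, 0, 0]]
  ]
}}

```text
clock: 5.8
eef_pos: [0.5156, -0.0535, 0.2213]
eef_rot: [-0.338, 0.941, -0.001, 0.001]
contact_force: [-0.3, -0.5, 0.5]
width: 0.0599
grasp_force: 0.0
```

```bash
python3 - <<'E'
from fit import *
s=manip.state();P,D=manip.read_camera('wrist');cv2.imwrite('pics/w2.png',P[...,::-1])
M=R.from_quat(s['eef_rot']).as_matrix()
rc=fit(P)
print('psi',np.degrees(np.arctan2(M[1,0],M[0,0])),s['eef_pos'],s['joint_positions'],s['width'])
for r in manip.tip_of('plug_top','wrist')[:1]:print('net',r,atz('wrist',r['position'],.094))
print(M.T@(np.array([rc[0][0]/1e3,rc[0][1]/1e3,.139])-s['eef_pos']))
E
```

```text
area 2291 c [287.454  231.0842] V pct [ 69.  75.  98. 165. 171.]
rect mm c,size,ang ((512.6624145507812, -53.65367889404297), (33.580570220947266, 26.523591995239258), 39.453983306884766)
psi -140.49816269826096 [ 0.5156 -0.0535  0.2213] [-0.1932  0.3987  1.8125 -0.0002  0.9287 -2.4533] 0.059931991597748785
net {'position': [289.8, 238.5], 'confidence': 0.68} [ 0.5147 -0.0502  0.094 ]
[0.0024 0.0018 0.0822]
```

View pics/w2.png

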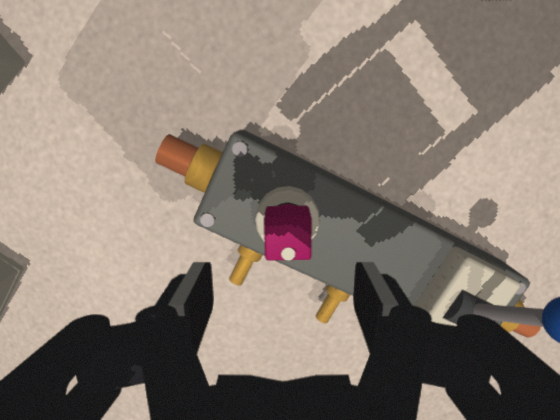

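The plug head shows between the fingers. Its lit and shadowed top face spans columns 265–311 and rows 214–261, centred at (288,238), with sides parallel to the pads. I'll descend and grip.

Call:
{"fn": "step_arm", "kwargs": {
  "rows": [
    [0.06, [-0.0015, 0.0022, 0.02], [0, 0, 0]],
    [0.06, [0, 0, 0.02], [0, 0, 0]],
    [0.06, [0, 0, 0.02], [0, 0, 0]],
    [0.06, [0, 0, 0.015], [0, 0, 0]],
    [0.06, [0, 0, 0.007], [0, 0, 0]],
    [0.06, [0, 0, 0], [0, 0, 0]],
    [0.06, [0, 0, 0], [0, 0, 0]]
  ],
  "grip_force": 40
}}

```text
clock: 6.65
eef_pos: [0.5155, -0.0505, 0.1387]
eef_rot: [-0.338, 0.941, -0.0, 0.0]
contact_force: [0.3, -0.1, 0.2]
width: 0.0599
grasp_force: 0.0
```

```bash
cat > st.py <<'E'
from h import *
np.set_printoptions(precision=4,suppress=True)
s=manip.state()
print(s['clock'],s['eef_pos'],'psi %.2f'%np.degrees(R.from_quat(s['eef_rot']).as_matrix()[:2,0]@[0,0]+np.degrees(np.arctan2(*R.from_quat(s['eef_rot']).as_matrix()[1::-1,0]))*0+np.arctan2(*R.from_quat(s['eef_rot']).as_matrix()[1::-1,0])),'F',s['contact_force'],'T',s['wrist_torque'],'w',s['width'],s['grasp_force'],'j6',s['joint_positions'][5],'tau6',s['tau'][5])
E
sed -i "s/np.degrees(R.from.*\[0,0\]+np.degrees.*\*0+np.arctan2/np.degrees(np.arctan2/" st.py; python3 st.py
```

```text
6.65 [ 0.5155 -0.0505  0.1387] psi -140.49 F [ 0.297  -0.1058  0.1507] T [ 0.0363 -0.0336 -0.0483] w 0.05987475487172614 0.0 j6 -2.4478203934840654 tau6 -0.0014959339750930667
```

Call:
{"fn": "step_arm", "kwargs": {
  "rows": [
    [0.02, [0, 0, 0], [0, 0, 0]],
    [0.02, [0, 0, 0], [0, 0, 0]],
    [0.02, [0, 0, 0], [0, 0, 0]],
    [0.02, [0, 0, 0], [0, 0, 0]],
    [0.02, [0, 0, 0], [0, 0, 0]],
    [0.02, [0, 0, 0], [0, 0, 0]]
  ],
  "grip_force": 40
}}

```text
clock: 7.25
eef_pos: [0.5154, -0.0503, 0.1386]
eef_rot: [-0.338, 0.941, -0.0, 0.0]
contact_force: [-1.8, -0.2, 5.0]
width: 0.0275
grasp_force: 39.7
```

```bash
python3 st.py
```

```text
7.25 [ 0.5154 -0.0503  0.1386] psi -140.46 F [-1.7997 -0.1797  5.011 ] T [-0.0333  0.2239  0.1601] w 0.027460125550935546 39.71723556518555 j6 -2.4479538966319048 tau6 0.1300032762810588
```

Call:
{"fn": "step_arm", "kwargs": {
  "rows": [
    [0.02, [0, 0, 0], [0, 0, 5]],
    [0.02, [0, 0, 0], [0, 0, 5]],
    [0.02, [0, 0, 0], [0, 0, 5]],
    [0.02, [0, 0, 0], [0, 0, 5]],
    [0.02, [0, 0, 0], [0, 0, 3]],
    [0.02, [0, 0, 0], [0, 0, 3]],
    [0.02, [0, 0, 0], [0, 0, 3]]
  ]
}}

```text
clock: 7.95
eef_pos: [0.5152, -0.05, 0.1386]
eef_rot: [-0.091, 0.996, 0.0, 0.0]
contact_force: [-2.5, 3.6, 6.5]
width: 0.0276
grasp_force: 40.5
```

```bash
python3 st.py
```

```text
7.95 [ 0.5152 -0.05    0.1386] psi -169.57 F [-2.5433  3.5983  6.5183] T [0.5117 0.3641 0.3001] w 0.027585911409030477 40.483465790748596 j6 -1.9398771022372179 tau6 -0.5557475611567497
```

Call:
{"fn": "step_arm", "kwargs": {
  "rows": [
    [0.02, [0, 0, 0], [0, 0, 3]],
    [0.02, [0, 0, 0], [0, 0, 3]],
    [0.02, [0, 0, 0], [0, 0, 3]],
    [0.02, [0, 0, 0], [0, 0, 3]],
    [0.02, [0, 0, 0], [0, 0, 3]]
  ]
}}

```text
clock: 8.45
eef_pos: [0.5153, -0.0498, 0.1386]
eef_rot: [0.04, 0.999, 0.0, 0.0]
contact_force: [-1.7, 4.3, 7.1]
width: 0.0275
grasp_force: 40.5
```

```bash
python3 st.py
```

```text
8.45 [ 0.5153 -0.0498  0.1386] psi 175.43 F [-1.7201  4.2572  7.1027] T [0.7949 0.3724 0.3279] w 0.02750016772756569 40.520925521850586 j6 -1.678070733889917 tau6 -0.5565139465034008
```

Call:
{"fn": "step_arm", "kwargs": {
  "rows": [
    [0.02, [0, 0, 0], [0, 0, 3]],
    [0.02, [0, 0, 0], [0, 0, 3]],
    [0.02, [0, 0, 0], [0, 0, 3]],
    [0.02, [0, 0, 0], [0, 0, 3]],
    [0.02, [0, 0, 0], [0, 0, 3]]
  ]
}}

```text
clock: 8.95
eef_pos: [0.5153, -0.0496, 0.1386]
eef_rot: [0.17, 0.985, 0.0, 0.0]
contact_force: [-1.4, 7.2, 7.1]
width: 0.027
grasp_force: 40.5
```

```bash
python3 st.py
```

```text
8.95 [ 0.5153 -0.0496  0.1386] psi 160.43 F [-1.3529  7.2444  7.0782] T [1.1066 0.2527 0.3222] w 0.026959022004469393 40.5217319726944 j6 -1.416293031742917 tau6 -0.5554516240954399
```

Call:
{"fn": "step_arm", "kwargs": {
  "rows": [
    [0.02, [0.0003, 0.001, 0], [0, 0, 3]],
    [0.02, [0, 0, 0], [0, 0, 3]],
    [0.02, [0, 0, 0], [0, 0, 3]],
    [0.02, [0, 0, 0], [0, 0, 3]],
    [0.02, [0, 0, 0], [0, 0, 3]]
  ]
}}

```text
clock: 9.45
eef_pos: [0.5154, -0.0493, 0.1386]
eef_rot: [0.297, 0.955, -0.0, 0.0]
contact_force: [-1.1, -0.1, 6.3]
width: 0.0273
grasp_force: 40.4
```

```bash
python3 st.py
```

```text
9.45 [ 0.5154 -0.0493  0.1386] psi 145.44 F [-1.0513 -0.0638  6.2795] T [0.0595 0.2846 0.2652] w 0.027314252196824023 40.40120780467987 j6 -1.1524439162832039 tau6 -0.5617770552635193
```

Call:
{"fn": "step_arm", "kwargs": {
  "rows": [
    [0.02, [0, 0, 0], [0, 0, 3]],
    [0.02, [0, 0, 0], [0, 0, 3]],
    [0.02, [0, 0, 0], [0, 0, 3]],
    [0.02, [0, 0, 0], [0, 0, 3]],
    [0.02, [0, 0, 0], [0, 0, 3]]
  ]
}}

```text
clock: 9.95
eef_pos: [0.5155, -0.0491, 0.1386]
eef_rot: [0.419, 0.908, 0.0, 0.0]
contact_force: [-0.3, 2.6, 5.3]
width: 0.0275
grasp_force: 40.3
```

```bash
python3 st.py
```

```text
9.95 [ 0.5155 -0.0491  0.1386] psi 130.43 F [-0.2843  2.5708  5.3336] T [0.2918 0.0846 0.2836] w 0.027546720150154587 40.312612652778625 j6 -0.8906769255401991 tau6 -0.5607845261693001
```

Call:
{"fn": "step_arm", "kwargs": {
  "rows": [
    [0.02, [0.0003, 0.0003, 0], [0, 0, 3]],
    [0.02, [0, 0, 0], [0, 0, 3]],
    [0.02, [0, 0, 0], [0, 0, 3]],
    [0.02, [0, 0, 0], [0, 0, 3]],
    [0.02, [0, 0, 0], [0, 0, 3]],
    [0.02, [0, 0, 0], [0, 0, 3]]
  ]
}}

```text
clock: 10.55
eef_pos: [0.5157, -0.0489, 0.1387]
eef_rot: [0.556, 0.831, 0.0, 0.001]
contact_force: [-0.0, -0.8, 3.8]
width: 0.0273
grasp_force: 40.2
```

```bash
python3 st.py
```

```text
10.55 [ 0.5157 -0.0489  0.1387] psi 112.43 F [-0.0254 -0.7822  3.7546] T [0.0337 0.0678 0.3168] w 0.027284201569825934 40.158923864364624 j6 -0.5756668833435244 tau6 -0.5609162338078022
```

Call:
{"fn": "step_arm", "kwargs": {
  "rows": [
    [0.02, [0, 0, 0], [0, 0, 3]],
    [0.02, [0, 0, 0], [0, 0, 3]],
    [0.02, [0, 0, 0], [0, 0, 3]],
    [0.02, [0, 0, 0], [0, 0, 3]],
    [0.02, [0, 0, 0], [0, 0, 3]],
    [0.02, [0, 0, 0], [0, 0, 3]]
  ]
}}

```text
clock: 11.15
eef_pos: [0.5159, -0.0489, 0.1387]
eef_rot: [0.679, 0.734, 0.001, 0.001]
contact_force: [1.8, 0.9, 3.7]
width: 0.0276
grasp_force: 40.0
```

```bash
python3 st.py
```

```text
11.15 [ 0.5159 -0.0489  0.1387] psi 94.43 F [1.8356 0.9009 3.6877] T [ 0.1317 -0.1909  0.2819] w 0.02760034971640001 40.00747561454773 j6 -0.2615168205890407 tau6 -0.5593889392912388
```

Call:
{"fn": "step_arm", "kwargs": {
  "rows": [
    [0.02, [0, 0, 0], [0, 0, 3]],
    [0.02, [0, 0, 0], [0, 0, 3]],
    [0.02, [0, 0, 0], [0, 0, 3]],
    [0.02, [0, 0, 0], [0, 0, 3]],
    [0.02, [0, 0, 0], [0, 0, 3]],
    [0.02, [0, 0, 0], [0, 0, 3]]
  ]
}}

```text
clock: 11.75
eef_pos: [0.5161, -0.0489, 0.1387]
eef_rot: [0.786, 0.619, 0.001, 0.001]
contact_force: [3.4, 0.7, 1.3]
width: 0.0276
grasp_force: 39.9
```

```bash
python3 st.py
```

```text
11.75 [ 0.5161 -0.0489  0.1387] psi 76.43 F [3.3653 0.7345 1.3159] T [ 0.1038 -0.4337  0.285 ] w 0.02764370724623032 39.85001027584076 j6 0.05262447574115642 tau6 -0.5583195760846138
```

Call:
{"fn": "step_arm", "kwargs": {
  "rows": [
    [0.02, [0.0001, 0.0005, 0], [0, 0, 3]],
    [0.02, [0, 0, 0], [0, 0, 3]],
    [0.02, [0, 0, 0], [0, 0, 3]],
    [0.02, [0, 0, 0], [0, 0, 3]],
    [0.02, [0, 0, 0], [0, 0, 3]],
    [0.02, [0, 0, 0], [0, 0, 3]]
  ]
}}

```text
clock: 12.35
eef_pos: [0.5164, -0.049, 0.1387]
eef_rot: [0.873, 0.488, 0.001, 0.001]
contact_force: [2.0, -0.3, 3.4]
width: 0.0273
grasp_force: 40.0
```

```bash
python3 st.py
```

```text
12.35 [ 0.5164 -0.049   0.1387] psi 58.43 F [ 1.9696 -0.3041  3.4144] T [-0.0306 -0.2295  0.3501] w 0.027313291408086193 40.01185476779938 j6 0.3669314798056538 tau6 -0.5595577508211136
```

Call:
{"fn": "step_arm", "kwargs": {
  "rows": [
    [0.02, [0, 0, 0], [0, 0, 3]],
    [0.02, [0, 0, 0], [0, 0, 3]],
    [0.02, [0, 0, 0], [0, 0, 3]],
    [0.02, [0, 0, 0], [0, 0, 3]],
    [0.02, [0, 0, 0], [0, 0, 3]]
  ]
}}

```text
clock: 12.85
eef_pos: [0.5166, -0.0491, 0.1387]
eef_rot: [0.929, 0.37, 0.001, 0.001]
contact_force: [2.7, -0.5, 1.6]
width: 0.0274
grasp_force: 39.9
```

```bash
python3 st.py
```

```text
12.85 [ 0.5166 -0.0491  0.1387] psi 43.43 F [ 2.6728 -0.5106  1.6022] T [-0.1706 -0.3491  0.285 ] w 0.027374469438852772 39.89011108875275 j6 0.6287264940532968 tau6 -0.5584327876567841
```

Call:
{"fn": "step_arm", "kwargs": {
  "rows": [
    [0.02, [0.0003, 0.0003, 0], [0, 0, 3]],
    [0.02, [0, 0, 0], [0, 0, 3]],
    [0.02, [0, 0, 0], [0, 0, 3]],
    [0.02, [0, 0, 0], [0, 0, 3]],
    [0.02, [0, 0, 0], [0, 0, 3]]
  ]
}}

```text
clock: 13.35
eef_pos: [0.5168, -0.0492, 0.1387]
eef_rot: [0.969, 0.246, 0.001, 0.001]
contact_force: [1.3, -3.0, 2.1]
width: 0.0274
grasp_force: 40.1
```

```bash
python3 st.py
```

```text
13.35 [ 0.5168 -0.0492  0.1387] psi 28.44 F [ 1.3327 -3.0443  2.0666] T [-0.4623 -0.1365  0.2934] w 0.027421823117600663 40.05218267440796 j6 0.8906483722618835 tau6 -0.5584094300866127
```

Call:
{"fn": "step_arm", "kwargs": {
  "rows": [
    [0.02, [0, 0, 0], [0, 0, 3]],
    [0.02, [0, 0, 0], [0, 0, 3]],
    [0.02, [0, 0, 0], [0, 0, 3]],
    [0.02, [0, 0, 0], [0, 0, 3]],
    [0.02, [0, 0, 0], [0, 0, 3]]
  ]
}}

```text
clock: 13.85
eef_pos: [0.5169, -0.0494, 0.1387]
eef_rot: [0.993, 0.117, 0.001, 0.001]
contact_force: [1.1, -4.9, 2.9]
width: 0.0276
grasp_force: 40.0
```

```bash
python3 st.py
```

```text
13.85 [ 0.5169 -0.0494  0.1387] psi 13.44 F [ 1.0585 -4.8958  2.859 ] T [-0.7097 -0.1417  0.2587] w 0.027638822233003325 40.00786900520325 j6 1.152482740414379 tau6 -0.5566295608878136
```

Call:
{"fn": "step_arm", "kwargs": {
  "rows": [
    [0.02, [-0.0002, 0.0007, 0], [0, 0, 3]],
    [0.02, [0, 0, 0], [0, 0, 3]],
    [0.02, [0, 0, 0], [0, 0, 3]],
    [0.02, [0, 0, 0], [0, 0, 3]],
    [0.02, [0, 0, 0], [0, 0, 3]]
  ]
}}

```text
clock: 14.35
eef_pos: [0.5169, -0.0497, 0.1387]
eef_rot: [1.0, -0.014, 0.001, 0.0]
contact_force: [1.9, -1.5, 2.3]
width: 0.0274
grasp_force: 40.0
```

```bash
python3 st.py
```

```text
14.35 [ 0.5169 -0.0497  0.1387] psi -1.57 F [ 1.9304 -1.5395  2.3458] T [-0.1398 -0.3227  0.3072] w 0.027381736504285294 39.95472729206085 j6 1.4128702766873396 tau6 -0.5602999962866306
```

Call:
{"fn": "step_arm", "kwargs": {
  "rows": [
    [0.02, [0, 0, 0], [0, 0, 3]],
    [0.02, [0, 0, 0], [0, 0, 3]],
    [0.02, [0, 0, 0], [0, 0, 3]],
    [0.02, [0, 0, 0], [0, 0, 3]],
    [0.02, [0, 0, 0], [0, 0, 3]]
  ]
}}

```text
clock: 14.85
eef_pos: [0.5169, -0.0499, 0.1387]
eef_rot: [0.99, -0.144, 0.001, 0.0]
contact_force: [1.8, -4.2, 2.4]
width: 0.0274
grasp_force: 40.0
```

```bash
python3 st.py
```

```text
14.85 [ 0.5169 -0.0499  0.1387] psi -16.56 F [ 1.8437 -4.1505  2.3916] T [-0.4281 -0.1414  0.3566] w 0.027442059768470715 39.9653023481369 j6 1.6746664042594255 tau6 -0.559077188372612
```

Call:
{"fn": "step_arm", "kwargs": {
  "rows": [
    [0.02, [0.0002, 0.0006, 0], [0, 0, 3]],
    [0.02, [0, 0, 0], [0, 0, 3]],
    [0.02, [0, 0, 0], [0, 0, 3]],
    [0.02, [0, 0, 0], [0, 0, 3]],
    [0.02, [0, 0, 0], [0, 0, 3]]
  ]
}}

```text
clock: 15.35
eef_pos: [0.5168, -0.0502, 0.1387]
eef_rot: [0.962, -0.272, 0.001, -0.0]
contact_force: [1.3, -0.2, 2.9]
width: 0.0272
grasp_force: 40.0
```

```bash
python3 st.py
```

```text
15.35 [ 0.5168 -0.0502  0.1387] psi -31.57 F [ 1.2947 -0.1624  2.8867] T [ 0.1226 -0.1466  0.2868] w 0.02724237891920314 40.04797875881195 j6 1.9352860630251727 tau6 -0.5620636604726315
```

Call:
{"fn": "step_arm", "kwargs": {
  "rows": [
    [0.02, [0, 0, 0], [0, 0, 3]],
    [0.02, [0, 0, 0], [0, 0, 3]],
    [0.02, [0, 0, 0], [0, 0, 3]],
    [0.02, [0, 0, 0], [0, 0, 3]],
    [0.02, [0, 0, 0], [0, 0, 3]]
  ]
}}

```text
clock: 15.85
eef_pos: [0.5167, -0.0504, 0.1387]
eef_rot: [0.919, -0.395, 0.001, -0.0]
contact_force: [-0.4, -0.7, 4.4]
width: 0.0273
grasp_force: 40.6
```

```bash
python3 st.py
```

```text
15.85 [ 0.5167 -0.0504  0.1387] psi -46.56 F [-0.3518 -0.6713  4.3869] T [-0.1039  0.1066  0.3173] w 0.027262243058950156 40.59510111808777 j6 2.1969980162669733 tau6 -0.4906817525625229
```

Call:
{"fn": "step_arm", "kwargs": {
  "rows": [
    [0.02, [0, 0, 0], [0, 0, 3]],
    [0.02, [0, 0, 0], [0, 0, 3]],
    [0.02, [0, 0, 0], [0, 0, 3]]
  ]
}}

```text
clock: 16.15
eef_pos: [0.5166, -0.0505, 0.1388]
eef_rot: [0.885, -0.466, 0.001, 0.0]
contact_force: [-2.1, -1.5, 6.6]
width: 0.0273
grasp_force: 41.1
```

```bash
python3 st.py
```

```text
16.15 [ 0.5166 -0.0505  0.1388] psi -55.55 F [-2.106  -1.5337  6.5653] T [-0.3042  0.1945  0.4872] w 0.027293449049591828 41.14729464054108 j6 2.3539811441238716 tau6 -0.41091333143413067
```

Call:
{"fn": "step_arm", "kwargs": {
  "rows": [
    [0.02, [0, 0, 0], [0, 0, 3]],
    [0.02, [0, 0, 0], [0, 0, 3]]
  ]
}}

```text
clock: 16.35
eef_pos: [0.5165, -0.0505, 0.1388]
eef_rot: [0.859, -0.512, 0.001, 0.0]
contact_force: [-1.6, -2.0, 8.1]
width: 0.0275
grasp_force: 41.5
```

```bash
python3 st.py
```

```text
16.35 [ 0.5165 -0.0505  0.1388] psi -61.54 F [-1.6357 -1.9987  8.053 ] T [-0.3392  0.3422  0.4318] w 0.02751605761014266 41.4958781003952 j6 2.4586185951916333 tau6 -0.3631201107054949
```

Call:
{"fn": "step_arm", "kwargs": {
  "rows": [
    [0.02, [0, 0, 0], [0, 0, 3]]
  ]
}}

```text
clock: 16.45
eef_pos: [0.5165, -0.0505, 0.1389]
eef_rot: [0.846, -0.534, 0.001, 0.0]
contact_force: [-3.0, -2.3, 8.6]
width: 0.0273
grasp_force: 41.8
```

```bash
python3 st.py
```

```text
16.45 [ 0.5165 -0.0505  0.1389] psi -64.53 F [-2.9942 -2.3031  8.6239] T [-0.393   0.42    0.5406] w 0.02733420429107851 41.80278182029724 j6 2.5109590820642476 tau6 -0.3251752909272909
```

Call:
{"fn": "step_arm", "kwargs": {
  "rows": [
    [0.02, [0, 0, 0], [0, 0, 3]]
  ]
}}

```text
clock: 16.55
eef_pos: [0.5165, -0.0505, 0.1388]
eef_rot: [0.831, -0.556, 0.001, 0.0]
contact_force: [-2.7, -2.9, 9.6]
width: 0.0279
grasp_force: 41.8
```

```bash
python3 st.py
```

```text
16.55 [ 0.5165 -0.0505  0.1388] psi -67.53 F [-2.7267 -2.9029  9.6447] T [-0.3441  0.487   0.5812] w 0.027856906352795138 41.84925019741058 j6 2.5632584404892733 tau6 -0.32543180510401726
```

The free reading was about 0.30. It's now about 0.56 by wrist torque, and joint 6 torque is up 0.233, so it's roughly 0.25 above free and snug. Releasing and lifting.

Call:
{"fn": "step_arm", "kwargs": {
  "rows": [
    [0.06, [0, 0, 0], [0, 0, 0]],
    [0.06, [0, 0, 0], [0, 0, 0]],
    [0.06, [0, 0, 0], [0, 0, 0]],
    [0.06, [0, 0, 0], [0, 0, 0]],
    [0.06, [0, 0, -0.01], [0, 0, 0]],
    [0.06, [0, 0, -0.03], [0, 0, 0]],
    [0.06, [0, 0, -0.03], [0, 0, 0]],
    [0.06, [0, 0, -0.03], [0, 0, 0]],
    [0.03, [0, 0, -0.03], [0, 0, 0]],
    [0.0, [0, 0, -0.03], [0, 0, -8]],
    [0.0, [0, 0, 0], [0, 0, -8]],
    [0.0, [0, 0, 0], [0, 0, -8]]
  ]
}}

```text
clock: 17.75
eef_pos: [0.5162, -0.0502, 0.2996]
eef_rot: [0.93, -0.368, 0.001, -0.0]
contact_force: [-1.0, 0.3, -0.1]
width: 0.0017
grasp_force: 0.0
```

Call:
{"fn": "step_arm", "kwargs": {
  "rows": [
    [0.0, [0, 0, 0], [0, 0, -8]],
    [0.0, [0, 0, 0], [0, 0, -8]],
    [0.0, [0, 0, 0], [0, 0, -8]],
    [0.0, [0, 0, 0], [0, 0, -8]],
    [0.0, [0, 0, 0], [0, 0, -8]],
    [0.0, [0, 0, 0], [0, 0, -8]],
    [0.0, [0, 0, 0], [0, 0, -8]],
    [0.0, [0, 0, 0], [0, 0, 0]],
    [0.0, [0, 0, 0], [0, 0, 0]],
    [0.0, [0, 0, 0], [0, 0, 0]]
  ]
}}

```text
clock: 18.75
eef_pos: [0.5161, -0.0502, 0.2981]
eef_rot: [0.994, 0.107, 0.0, 0.0]
contact_force: [-0.2, -0.7, -0.2]
width: 0.0
grasp_force: 0.0
```

```bash
python3 st.py; python3 - <<'E'
from h import *
np.set_printoptions(precision=4,suppress=True)
s=manip.state();P,D=manip.read_camera('wrist');cv2.imwrite('pics/w3.png',P[...,::-1])
for n,z in [('plug_top',.094),('valve_tip',.137)]:
    for r in manip.tip_of(n,'wrist')[:1]: print(n,r,atz('wrist',r['position'],z),bydepth('wrist',r['position'],D))
hsv=cv2.cvtColor(P,cv2.COLOR_RGB2HSV);m=((abs(hsv[...,0].astype(int)-113)<10)&(hsv[...,1]>150)&(hsv[...,2]>50)).astype(np.uint8)
n,l,st,c=cv2.connectedComponentsWithStats(m);i=1+np.argmax(st[1:,4]);print('blue',st[i],c[i],atz('wrist',c[i],.137))
E
```

```text
18.75 [ 0.5161 -0.0502  0.2981] psi 12.34 F [-0.2219 -0.7056 -0.1611] T [-0.0291  0.0499 -0.0246] w 1.0898791255003436e-05 0.0 j6 1.1687155294669207 tau6 0.01968670345377177
plug_top {'position': [282.8, 202.5], 'confidence': 0.84} [ 0.5159 -0.0509  0.094 ] [ 0.5157 -0.051   0.0932]
valve_tip {'position': [83.0, 272.4], 'confidence': 0.85} [0.4452 0.0807 0.137 ] [0.451  0.0759 0.1465]
blue [ 64 255  36  34 973] [ 81.7451 271.409 ] [0.4458 0.0817 0.137 ]
```

View pics/w3.png

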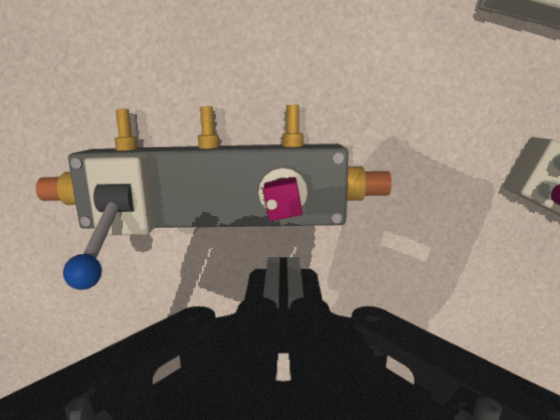

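The view shows the plug at (283,200) and the knob at (82,271), still on the -x side. The manifold is lined up with the tool to within about 1°. I'll place the closed fingers on the -x side of the knob.

Call:
{"fn": "step_arm", "kwargs": {
  "rows": [
    [0.0, [-0.02, -0.0355, 0], [0, 0, 0]],
    [0.0, [-0.02, -0.0355, 0], [0, 0, 0]],
    [0.0, [-0.02, -0.0355, 0], [0, 0, 0]],
    [0.0, [-0.021, -0.036, 0], [0, 0, 0]],
    [0.0, [0, 0, 0], [0, 0, 0]],
    [0.0, [0, 0, 0.032], [0, 0, 0]],
    [0.0, [0, 0, 0.032], [0, 0, 0]],
    [0.0, [0, 0, 0.031], [0, 0, 0]],
    [0.0, [0, 0, 0], [0, 0, 0]],
    [0.0, [0, 0, 0], [0, 0, 0]]
  ]
}}

```text
clock: 19.9
eef_pos: [0.4066, 0.0712, 0.2034]
eef_rot: [0.994, 0.109, -0.0, -0.0]
contact_force: [0.4, -0.1, 0.2]
width: 0.0001
grasp_force: 0.0
```

Call:
{"fn": "step_arm", "kwargs": {
  "rows": [
    [0.0, [0.01, 0, 0], [0, 0, 0]],
    [0.0, [0.01, 0, 0], [0, 0, 0]],
    [0.0, [0.01, 0, 0], [0, 0, 0]],
    [0.0, [0.01, 0, 0], [0, 0, 0]],
    [0.0, [0.01, 0, 0], [0, 0, 0]],
    [0.0, [0.01, 0, 0], [0, 0, 0]],
    [0.0, [0.01, 0, 0], [0, 0, 0]],
    [0.0, [0.01, 0, 0], [0, 0, 0]]
  ]
}}

```text
clock: 20.7
eef_pos: [0.485, 0.0889, 0.2028]
eef_rot: [0.994, 0.109, -0.0, -0.0]
contact_force: [-0.7, 0.8, -1.1]
width: 0.0004
grasp_force: 0.5
```

```bash
python3 st.py; python3 - <<'E'
from h import *
np.set_printoptions(precision=4,suppress=True)
P,D=manip.read_camera('scene');cv2.imwrite('pics/s2.png',cv2.resize(P[120:300,180:380,::-1],None,fx=3,fy=3))
for r in manip.tip_of('valve_tip','scene')[:2]: print(r,atz('scene',r['position'],.14))
E
```

```text
20.7 [0.485  0.0889 0.2028] psi 12.52 F [-0.678   0.7931 -1.1363] T [-0.0865  0.1419  0.0354] w 0.0003657758859261985 0.4882170259952545 j6 1.4391489436975506 tau6 -0.0409364711958915
{'position': [298.1, 177.0], 'confidence': 0.64} [0.5032 0.1064 0.14  ]
```

View pics/s2.png

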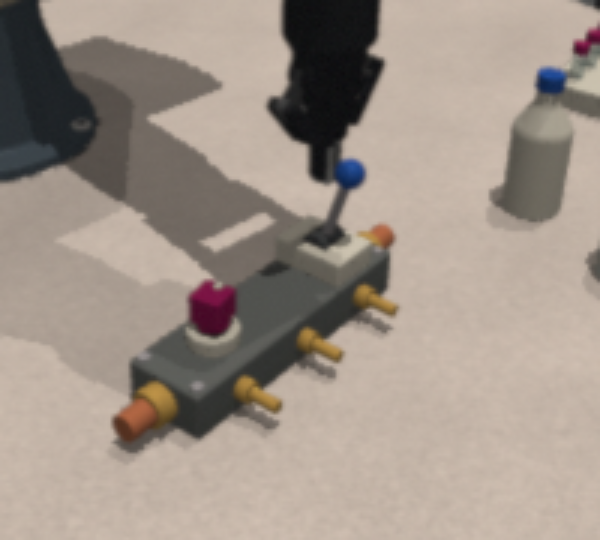

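The lever is moving over, with the knob at crop position (349,173). I'll continue in small steps and watch the force.

Call:
{"fn": "step_arm", "kwargs": {
  "rows": [
    [0.0, [0.004, 0, 0], [0, 0, 0]],
    [0.0, [0.004, 0, 0], [0, 0, 0]],
    [0.0, [0.002, 0, 0], [0, 0, 0]]
  ]
}}

```text
clock: 21.1
eef_pos: [0.4942, 0.0909, 0.2029]
eef_rot: [0.994, 0.109, -0.0, -0.0]
contact_force: [-0.2, -0.1, -1.5]
width: 0.0003
grasp_force: 0.5
```

Call:
{"fn": "step_arm", "kwargs": {
  "rows": [
    [0.0, [0.002, 0, 0], [0, 0, 0]],
    [0.0, [0, 0, 0], [0, 0, 0]]
  ]
}}

```text
clock: 21.3
eef_pos: [0.4962, 0.0913, 0.2029]
eef_rot: [0.994, 0.109, 0.0, -0.0]
contact_force: [-1.3, -0.2, 0.1]
width: -0.0002
grasp_force: 0.0
```

Call:
{"fn": "step_arm", "kwargs": {
  "rows": [
    [0.0, [0.002, 0, 0], [0, 0, 0]],
    [0.0, [0, 0, 0], [0, 0, 0]]
  ]
}}

```text
clock: 21.5
eef_pos: [0.4979, 0.0917, 0.2029]
eef_rot: [0.994, 0.109, -0.0, -0.0]
contact_force: [-2.0, -0.1, 0.4]
width: 0.0001
grasp_force: 0.5
```

Call:
{"fn": "step_arm", "kwargs": {
  "rows": [
    [0.0, [0.002, 0, 0], [0, 0, 0]],
    [0.0, [0, 0, 0], [0, 0, 0]]
  ]
}}

```text
clock: 21.7
eef_pos: [0.4987, 0.0919, 0.2026]
eef_rot: [0.994, 0.109, -0.002, 0.0]
contact_force: [-9.1, -2.5, 5.5]
width: 0.0003
grasp_force: 5.1
```

```bash
python3 st.py
```

```text
21.7 [0.4987 0.0919 0.2026] psi 12.53 F [-9.0539 -2.4581  5.5037] T [-0.48    1.5248  0.0241] w 0.00029604823263859506 5.082564019539859 j6 1.4430053208044955 tau6 0.030703794909641147
```

Call:
{"fn": "step_arm", "kwargs": {
  "rows": [
    [0.0, [0.0015, 0, 0], [0, 0, 0]],
    [0.0, [0, 0, 0], [0, 0, 0]]
  ]
}}

```text
clock: 21.9
eef_pos: [0.4991, 0.0921, 0.2025]
eef_rot: [0.994, 0.109, -0.004, 0.0]
contact_force: [-16.5, -4.5, 10.1]
width: 0.0
grasp_force: 8.6
```

```bash
python3 st.py
```

```text
21.9 [0.4991 0.0921 0.2025] psi 12.54 F [-16.5211  -4.4796  10.1344] T [-0.7441  2.5795  0.0184] w 4.4653372454736656e-05 8.612241866067052 j6 1.4433588523328504 tau6 0.045386640122160316
```

The lever is at its stop, at the expected place with the force rising sharply. Backing off, lifting clear and checking.

Call:
{"fn": "step_arm", "kwargs": {
  "rows": [
    [0.0, [-0.01, 0, 0], [0, 0, 0]],
    [0.0, [-0.03, 0, 0], [0, 0, 0]],
    [0.0, [-0.03, 0, 0], [0, 0, 0]],
    [0.0, [0, 0, -0.03], [0, 0, 0]],
    [0.0, [0, 0, -0.03], [0, 0, 0]],
    [0.0, [0, 0, -0.03], [0, 0, 0]],
    [0.0, [0, 0, -0.02], [0, 0, 0]],
    [0.0, [0, 0, 0], [0, 0, 0]],
    [0.0, [0, 0, 0], [0, 0, 0]],
    [0.0, [0, 0, 0], [0, 0, 0]]
  ]
}}

```text
clock: 22.9
eef_pos: [0.4327, 0.0773, 0.3119]
eef_rot: [0.994, 0.109, -0.001, -0.0]
contact_force: [-0.6, -0.0, -0.9]
width: 0.0
grasp_force: 0.0
```

```bash
python3 st.py; python3 - <<'E'
from h import *
np.set_printoptions(precision=4,suppress=True)
for c in ['wrist','scene']:
    P,D=manip.read_camera(c);cv2.imwrite(f'pics/{c}9.png',P[...,::-1])
    for r in manip.tip_of('valve_tip',c)[:1]: print(r,atz(c,r['position'],.137))
E
```

```text
22.9 [0.4327 0.0773 0.3119] psi 12.51 F [-0.605  -0.0083 -0.9164] T [ 0.0215 -0.0305 -0.0034] w 3.8422616473275794e-05 0.0 j6 1.4230994387760019 tau6 -0.0003215819197066594
{'position': [279.1, 75.5], 'confidence': 0.81} [0.5214 0.0987 0.137 ]
{'position': [303.2, 180.6], 'confidence': 0.68} [0.5203 0.1083 0.137 ]
```

View pics/wrist9.png

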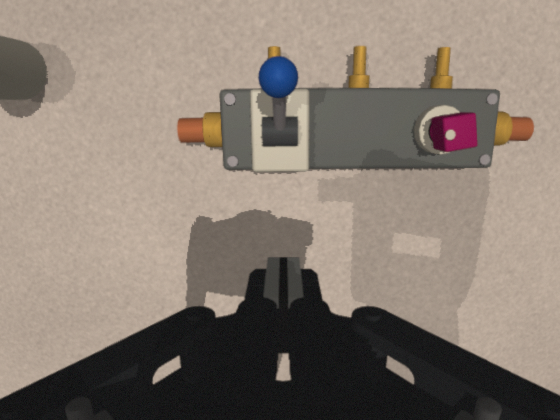

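The knob is at (279,76), which is (0.521, 0.099), the fully open position. The gripper is clear of everything.

```bash
python3 -c "
from station import manip;print(manip.finish_job())"
```

```text
the job is handed in; nothing more can be done
None
```

The plug is screwed in snug at about 0.25 N m above its free-turning torque, the supply lever is at its open stop, and the gripper touches nothing; I did not touch the rack, jar or bottle. I handed the job in after about 23 s of robot time.

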